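Draw the bottom shim plate from the magazine and lay it on the filing rest

ROBOT

A 6-joint arm with a two-finger parallel gripper is mounted at the origin on the work surface. World frame = base frame: x ahead of the robot, y to its left, z up, the work surface at z = 0. Lengths are in m, angles in degrees, forces in N, time in s.
With the tool pointing down it reaches from about 0.4 to 0.825 m from the base axis. Payload 7 kg.
Tool frame: the origin (TCP) lies on the front face of the gripper's body, between the roots of the fingers; the fingertips stand 66 mm ahead of it and the grasp point (between the pads) lies 47 mm ahead of it (ctrl.grasp_offset is the z of the grasp point in the tool frame, in m); z points along the fingers, y is the direction in which the jaws open and shut (so a half turn about z gives the same grasp; the last joint's range is limited). The gripper opens to 88 mm and grips with 3 to 60 N. Pads are 19 mm wide; open, the fingers measure 130 mm over their backs; the gripper's body (78 mm by 193 mm) begins 47 mm behind the grasp point.
Start: joints at [79.59, 20.546, 0.682, 0, -70.136, -16.507], TCP at [0.306, 0.602, 0.292] pointing down, gripper open.
Joint ranges: [-176.03, 176.03], [-82.01, 121.73], [-58.28, 71.71], [-173.87, 95.51], [-174.79, -0.11], [-173.66, 173.66]. Speed limits (degrees/s): [136.94, 136.94, 172.46, 180, 180, 180].

INTERFACE

Orientations are given as [roll, pitch, yaw] about the fixed x, y, z axes, in that order (R = Rz(yaw) Ry(pitch) Rx(roll)).
In Python, from plant import ctrl gives the robot as it stands.
- The arm moves only by the shell command python3 -m creep 'ROWS'. ROWS is JSON, a list of rows, each a list of 7 numbers: the turn, a rotation vector about the tool's x, y, z in rad, then the shift along the tool's x, y, z in m, then the opening, from 0 (shut) to 1 (fully open). In form: [[wx, wy, wz, dx, dy, dz, grip], ...]. A call has 1 to 12 rows; each row is the pose to reach, as a shift and turn from the pose commanded when the call began, along the tool's axes at that moment; what a row does not reach only later rows make up. A row lasts 1/12 s, in which the tool goes at most 41.7 mm and 7.16 degrees, less where a joint would pass 70% of its speed; a pose out of reach is approached as far as the arm can. A call with a gripper value outside its range is refused whole. The fingers move at their own pace and stop on an object; the grip force is fixed at half the most. Time passes only in rows, so rows that repeat a pose let the fingers close. It gives the time, the measured TCP pose, the force and the opening at its end, in the units of the state.
- ctrl.get_obs(): the state, without advancing time (a new reading comes with each control period).
- ctrl.snapshot(name): name is "scene" or "top"; returns the picture (420x560x3 uint8, blue, green, red); there is no depth.
- ctrl.camera_model(name): a dict with "K" (3x3 intrinsics, pixels), "distortion" ([k1, k2, p1, p2, k3] as OpenCV has them; the pictures are not rectified), "rvec" (rotation vector, rad) and "tvec" (3), from world to camera coordinates, as OpenCV has them. Camera axes: x right, y down, z forward; pixel columns grow to the right and rows downward; lengths in m; the calibration is good to about 2 mm. A picture is of the moment at which its call begins. camera_model takes no time and is no camera call.
- ctrl.close_job(): hands the job in, once; it reports no verdict.
The state is a dict: "clock": time; "joint_pos": joint angles; "qvel": joint speeds; "tau": joint torques, N m; "tool_pos": TCP position; "orientation": TCP orientation; "force": force on the tool from outside, world axes, zero at the start; "moment": the same for the moment, N m; "opening": finger opening in m.
Only numpy, scipy, OpenCV 4.12 (cv2) and the standard library are available. Lean on these libraries where they do the work, as an engineer would, in place of code of your own. Each camera call takes 0.05 s, during which the arm holds its last target.

TASK

Take the lowest shim plate, whose tab stands out of the green magazine's mouth, and slide it out sideways so that the plates above drop down and stay in the magazine. Then set it down (do not drop it) flat and square on the narrow sloping filing rest, slotted wide end downhill and touching the foot stop, tab uphill, and let go. Leave the other things on the bench alone.

Things in the scene. Friction and masses are not known exactly. Their poses are not given: they have to be found in the camera images.
- magazine: Fixed green sheet-steel magazine, 142 x 72 mm in plan, 180 mm high, on a pedestal with an 8 mm thick base; holds a stack of four equal shim plates. Origin on the bench under its centre, z up, -x points out of its mouth. Floor, on which the plates lie: 70 mm above the bench, x = -71 to +71 mm. Inside 134 x 64 mm; sides mostly open. Free air beside and below the tab that stands out.
- mouth (a point): Middle of the mouth, at floor height, on the front wall's outer face (magazine x = -71 mm, z = 70 mm). The mouth is 14 mm high, so only the lowest plate passes; above it the 72 mm wide wall is closed.
- lip (a point): Middle of the flared lip's edge (magazine x = -100 mm, z = 213 mm). The front wall flares out to it from z = 180 mm. An upright hand over the tab would foul wall and lip: lean the tool about 40 degrees, its body away from the magazine (to -x), fingertips pointing inwards and down.
- shim1_c (a point): Centre (half-way up) of the lowest shim plate, the one to take: aluminium, 130 x 60 x 10 mm, about 0.16 kg. Its x axis runs from tab to wide end (at the start: along the magazine's x), z up. x = -65 to -25 mm is a tab 34 mm wide; the rest is 60 mm wide, with an 18 mm wide slot open at the +x end. Pulling 110 mm straight along the magazine's -x, against some 3 to 15 N, frees it.
- shim1_tab (a point): Point on the lowest plate's tab, half-way up, 55 mm from the plate's centre and 10 mm from the tab's end. At the start 32 to 40 mm of the tab stands out in front of the wall.
- shim2_c (a point): Centre of the second shim plate from below, same shape; to remain in the magazine.
- shim3_c (a point): Centre of the third shim plate; to remain in the magazine.
- shim4_c (a point): Centre of the top shim plate; to remain in the magazine.
- slope: Fixed bare steel face of the filing rest, 44 mm wide, 87 mm long, sloping 25 degrees, on two posts on a 140 x 100 mm base. Origin on the face's surface, where the middle of the seated plate's underside belongs, 105 mm above the bench; x downhill along the face, y across, z square out of it. Seated, the plate's x is along this x, its centre at (0, 0, 5 mm), its tab overhanging the upper end in free air.
- stop (a point): Middle of the foot stop's uphill side, at the face (65 mm downhill of the face's origin). The stop stands 10 mm above the face and is 44 mm wide, 8 mm thick. The face runs from here 87 mm uphill. A plate laid on the face does not slide down by itself.
- piston: Bystander: aluminium piston, 74 mm diameter, 72 mm high, upright; origin under its centre.
- oilcan: Bystander: red can, 64 mm diameter, 140 mm high, upright; origin under its centre.
- wrench: Bystander: steel wrench, 200 mm long, lying flat; origin at about its middle.
Not all that is in view belongs to the job. What is shaped like the part that bears shim4_c but blue or red is not meant.

How it is judged (in metres and radians):
On the way, in this order (a step that is already met when the one before it is completed fails the run):
1. the lowest plate is wholly out of the magazine's mouth, and the other three have dropped to the floor inside (x of shim1_c in the frame of magazine below -0.137 m and horizontal distance between each of shim2_c, shim3_c, shim4_c and magazine below 0.025 m and z of shim2_c in the frame of magazine between 0.06 and 0.0795 m and z of shim3_c in the frame of magazine between 0.06 and 0.0895 m and z of shim4_c in the frame of magazine between 0.06 and 0.0995 m), for 0.1 s.
2. still held in the fingers, the plate is brought to its place on the rest (within 30 mm) (distance between shim1_c and slope below 0.03 m and contact force between the fingers and shim1 above 0.5 N), for 0.05 s.
At the end, for the whole second after the job is handed in: The plate lies flat on the rest (within 4 degrees), tab uphill, its wide end at the foot stop (gap under 7 mm), within 10 mm of the centreline and 8 degrees of square, released and at rest; the other three plates lie in the magazine, dropped down one place (x of shim1_c in the frame of slope between -0.007 and 0.004 m and y of shim1_c in the frame of slope between -0.01 and 0.01 m and z of shim1_c in the frame of slope between 0.001 and 0.009 m and x of shim1_tab in the frame of slope below -0.045 m and angle between the x axis of shim1_c and the x axis of slope, either way round below 0.14 rad and angle between the z axis of shim1_c and the z axis of slope, either way round below 0.07 rad and linear speed of shim1 below 0.02 m/s and horizontal distance between each of shim2_c, shim3_c, shim4_c and magazine below 0.025 m and z of shim2_c in the frame of magazine between 0.06 and 0.0795 m and z of shim3_c in the frame of magazine between 0.06 and 0.0895 m and z of shim4_c in the frame of magazine between 0.06 and 0.0995 m); the robot touches nothing.
It fails at once if the piston is disturbed (moved over 30 mm) (distance of piston from where it was at the start of the episode above 0.03 m).
It fails at once if the oilcan is disturbed (moved over 30 mm) (distance of oilcan from where it was at the start of the episode above 0.03 m).
It fails at once if the wrench is disturbed (moved over 30 mm) (distance of wrench from where it was at the start of the episode above 0.03 m).
It fails at once if another plate leaves the magazine (horizontal distance between any of shim2_c, shim3_c, shim4_c and magazine above 0.04 m).
It also fails if it takes over 42 s, if anything falls off the work surface, if the arm or the gripper's body presses on something with over 40 N, if the wrist force passes 120 N, or if a joint passes its speed limit or range.

## Working session

There is one attempt and no reset: what is moved stays moved. The work goes in short steps, Python scripts to look and compute and a shell command to move; the robot and the scene stay as the last step left them, time stands still between calls to the robot, and variables do not carry over. Pictures are saved under pics/ and viewed, and the job is handed in when it is done.

```bash
ls; mkdir -p pics; python3 - <<'E'
from plant import ctrl
import cv2,numpy as np
for n in ("scene","top"):
    im=ctrl.snapshot(n); cv2.imwrite(f"pics/{n}0.png",im)
    m=ctrl.camera_model(n); print(n,m)
print(ctrl.get_obs(), ctrl.grasp_offset)
E
```

```text
pics
scene {'K': array([[475.87546172,   0.        , 270.69252773],
       [  0.        , 475.87546172, 205.73065472],
       [  0.        ,   0.        ,   1.        ]]), 'distortion': array([-0.09149441,  0.        ,  0.        ,  0.        ,  0.        ]), 'rvec': array([ 1.36147238,  2.14646592, -0.97278874]), 'tvec': array([ 0.27456559, -0.21599674,  1.51015863])}
top {'K': array([[401.61335218,   0.        , 286.27710059],
       [  0.        , 401.61335218, 214.06780544],
       [  0.        ,   0.        ,   1.        ]]), 'distortion': array([-0.01521208,  0.        ,  0.        ,  0.        ,  0.        ]), 'rvec': array([ 2.13875841, -2.13685072,  0.18295592]), 'tvec': array([-0.03864766,  0.55824639,  1.13044601])}
{'clock': 0.1, 'joint_pos': array([ 7.95873856e+01,  2.05854567e+01,  6.39066107e-01, -1.61015376e-02,
       -7.01371478e+01, -1.65068966e+01]), 'qvel': array([-0.05065992, -0.0437308 ,  0.16939448,  0.06440394,  0.00694281,
        0.00548091]), 'tau': array([-1.69140367e-03, -5.84164810e+01,  2.93749845e+01,  7.01539323e+00,
        1.01023683e-02, -5.35058905e-05]), 'tool_pos': array([0.30546736, 0.60153818, 0.29134295]), 'orientation': array([ 1.79915603e+02, -9.22418038e-03, -2.69249861e+01]), 'force': array([-0.37089607, -0.70592521, -0.28888368]), 'moment': array([0.01202761, 0.03175256, 0.01179442]), 'opening': 0.08764691176875773} 0.0468
```

View pics/scene0.png

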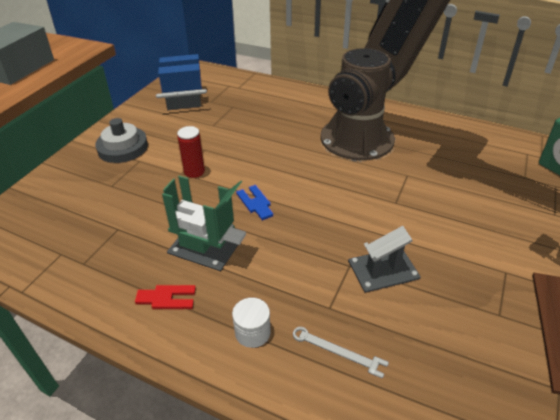

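View pics/top0.png

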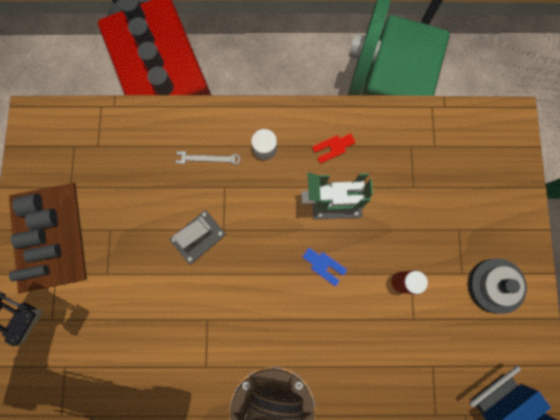

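Scene view: the green magazine is at about (205,225), with its tab pointing right at about (240,238). The rest is at about (386,260), with the piston at (252,322), oilcan (191,150) and wrench (340,350). Top view: magazine at (338,195) with the tab at (307,198), and the rest at (195,237). I'll zoom in for the pixel positions.

```bash
cat > h.py <<'E'
import numpy as np,cv2
from plant import ctrl
from scipy.spatial.transform import Rotation as R
def cam(n):
    m=ctrl.camera_model(n); return m['K'],m['distortion'],R.from_rotvec(m['rvec']).as_matrix(),np.array(m['tvec']),np.array(m['rvec'])
def ray(n,uv):
    K,d,Rm,t,_=cam(n)
    p=cv2.undistortPoints(np.array(uv,float).reshape(-1,1,2),K,d).reshape(-1,2)
    v=np.c_[p,np.ones(len(p))]@Rm
    return -Rm.T@t, v
def onz(n,uv,z):
    c,v=ray(n,uv); return c+v*((z-c[2])/v[:,2])[:,None]
def proj(n,P):
    K,d,_,t,r=cam(n)
    return cv2.projectPoints(np.array(P,float).reshape(-1,1,3),r,t,K,d)[0].reshape(-1,2)
def tri(uv1,uv2,a='scene',b='top'):
    c1,v1=ray(a,uv1);c2,v2=ray(b,uv2);out=[]
    for x,y in zip(v1,v2):
        A=np.c_[x,-y]; s=np.linalg.lstsq(A,c2-c1,rcond=None)[0]
        p,q=c1+s[0]*x,c2+s[1]*y; out.append(np.r_[(p+q)/2,np.linalg.norm(p-q)])
    return np.array(out)
E
python3 - <<'E'
import cv2,numpy as np
s=cv2.imread('pics/scene0.png');t=cv2.imread('pics/top0.png')
def crop(im,x0,y0,w,h,k,n):
    c=cv2.resize(im[y0:y0+h,x0:x0+w],None,fx=k,fy=k,interpolation=cv2.INTER_CUBIC)
    c=cv2.convertScaleAbs(c,alpha=1.5)
    for i in range(0,w,10): cv2.putText(c,str(x0+i),(i*k,8),0,.3,(0,255,255)); cv2.line(c,(i*k,10),(i*k,14),(0,255,255))
    for i in range(0,h,10): cv2.putText(c,str(y0+i),(0,i*k+4),0,.3,(0,255,255))
    cv2.imwrite('pics/'+n,c)
crop(s,150,165,110,110,5,'c1.png');crop(s,340,220,90,75,7,'c2.png')
crop(t,290,160,95,75,7,'c3.png');crop(t,160,200,75,70,8,'c4.png')
E
```

```text
(no output)
```

View pics/c1.png

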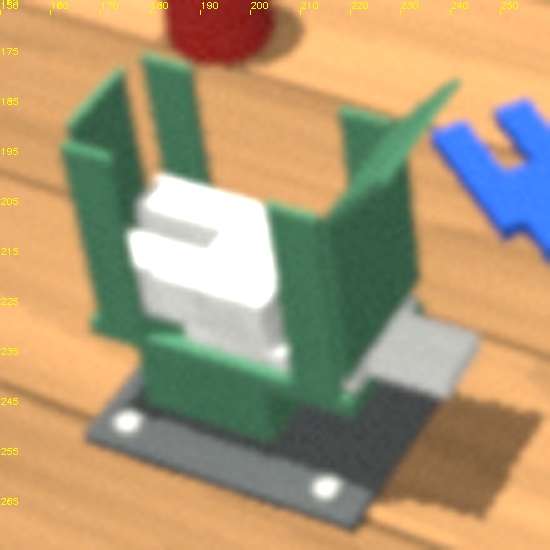

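View pics/c2.png

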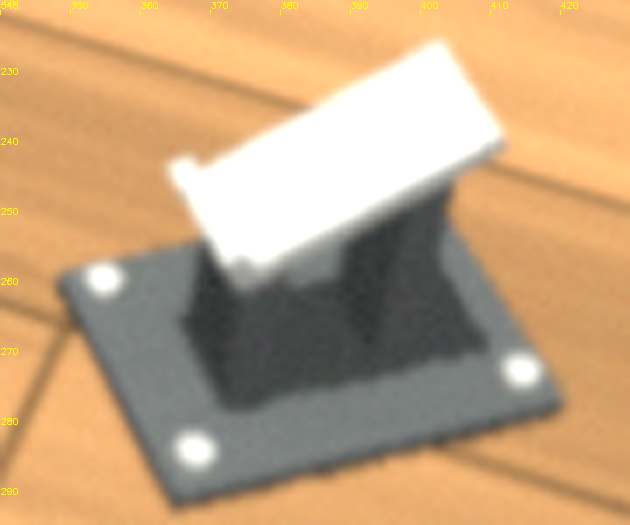

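View pics/c3.png

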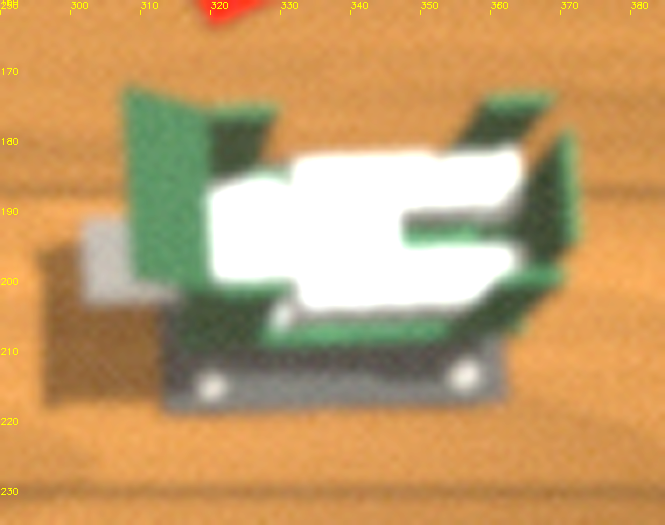

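View pics/c4.png

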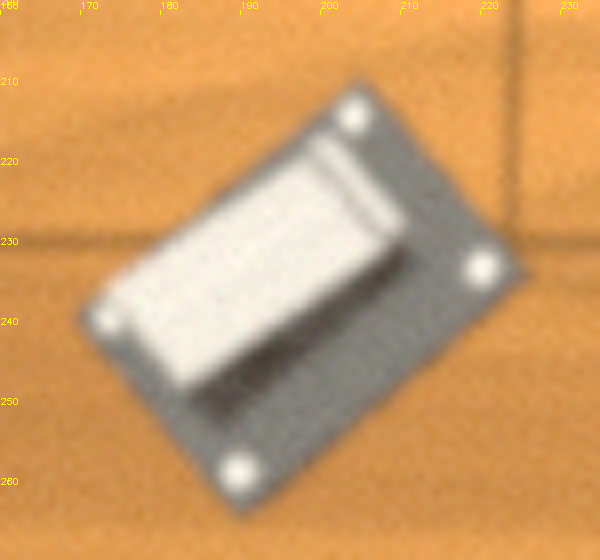

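```bash
python3 - <<'E'
from h import *
np.set_printoptions(precision=4,suppress=True)
print('rest uphill', tri([(402,226),(411,240)],[(182.5,248.5),(172.5,236.5)]))
print('top only z.1143',onz('top',[(182.5,248.5),(172.5,236.5)],.1143))
print('stop top outer', onz('top',[(200.5,217),(210,228)],.085))
print('base corners rest top',onz('top',[(204.5,209.5),(169.5,240),(190.5,265),(225.5,234)],.008))
print('base corners rest scene',onz('scene',[(365,292.5),(420,278),(349,259.5)],.008))
print('bolts rest top', onz('top',[(203.8,214),(173,239.5),(189.5,258.5),(219.7,233)],.012))
print('bolts rest scene', onz('scene',[(367.5,284),(414.5,272.5),(354.5,259.5)],.012))
print('tab end z.08 top',onz('top',[(301.5,191),(303,203.5)],.08))
print('tab end z.08 scene',onz('scene',[(246,233),(239,243.5)],.08))
print('tri tab',tri([(246,233),(239,243.5)],[(301.5,191),(303,203.5)]))
print('lip top',onz('top',[(308,172),(310,199.5)],.213))
print('base mag top',onz('top',[(313,218.5),(362,217.5)],.008), onz('scene',[(221,270.5),(167,252)],.008))
print('bolts mag top',onz('top',[(319.5,214.8),(356,213.2)],.012), onz('scene',[(214.5,262.5),(174.5,249.5)],.012))
E
```

```text
rest uphill [[0.4525 0.2435 0.1102 0.0038]
 [0.4855 0.2724 0.1089 0.0044]]
top only z.1143 [[0.4517 0.2443 0.1143]
 [0.4844 0.2731 0.1143]]
stop top outer [[0.5431 0.2046 0.085 ]
 [0.5118 0.1767 0.085 ]]
base corners rest top [[0.5784 0.2095 0.008 ]
 [0.4855 0.3112 0.008 ]
 [0.4113 0.2454 0.008 ]
 [0.5038 0.144  0.008 ]]
base corners rest scene [[0.5848 0.2092 0.008 ]
 [0.4935 0.3114 0.008 ]
 [0.5069 0.1452 0.008 ]]
bolts rest top [[0.5639 0.2103 0.012 ]
 [0.4866 0.2997 0.012 ]
 [0.4302 0.2482 0.012 ]
 [0.5063 0.1608 0.012 ]]
bolts rest scene [[0.5628 0.2076 0.012 ]
 [0.4861 0.2962 0.012 ]
 [0.5051 0.1578 0.012 ]]
tab end z.08 top [[ 0.6199 -0.0817  0.08  ]
 [ 0.5834 -0.0857  0.08  ]]
tab end z.08 scene [[ 0.5916 -0.0806  0.08  ]
 [ 0.6275 -0.0794  0.08  ]]
tri tab [[ 0.6123 -0.0751  0.1022  0.0122]
 [ 0.5938 -0.0934  0.0407  0.0128]]
lip top [[ 0.6395 -0.0927  0.213 ]
 [ 0.5679 -0.0971  0.213 ]]
base mag top [[ 0.5512 -0.1191  0.008 ]
 [ 0.5544 -0.2676  0.008 ]] [[ 0.663  -0.1132  0.008 ]
 [ 0.668  -0.2621  0.008 ]]
bolts mag top [[ 0.5619 -0.1386  0.012 ]
 [ 0.5669 -0.2491  0.012 ]] [[ 0.651  -0.1374  0.012 ]
 [ 0.6562 -0.2474  0.012 ]]
```

```bash
cat >> h.py <<'E'
def rel(p,Rt,p0=None,R0=None):
    if p0 is None:
        o=ctrl.get_obs(); p0=o['tool_pos']; R0=R.from_euler('xyz',o['orientation'],degrees=True)
    return np.r_[(R0.inv()*Rt).as_rotvec(), R0.inv().apply(np.array(p)-p0)]
def frame(x,z):
    x=np.array(x,float)/np.linalg.norm(x); z=np.array(z,float)/np.linalg.norm(z); return R.from_matrix(np.c_[x,np.cross(z,x),z])
def plateR(h,slope): # heading deg, slope deg downhill
    return R.from_euler('z',h,degrees=True)*R.from_euler('y',slope,degrees=True)
def toolR(Rp,lean=40,sgn=-1):
    # tool z = sin(l) x - cos(l) z in plate frame ; tool y = sgn * (-y)... 
    l=np.radians(lean); z=np.array([np.sin(l),0,-np.cos(l)]); y=np.array([0,sgn,0.]); x=np.cross(y,z)
    return Rp*R.from_matrix(np.c_[x,y,z])
E
python3 - <<'E'
from h import *
np.set_printoptions(precision=4,suppress=True)
h=-49.1; S=plateR(h,25)
o=np.array([.4805,.2425,.105])
pts=[(-.022,-.022,0),(-.022,.022,0),(.073,-.022,.01),(.073,.022,.01),(.065,-.022,0),(.065,.022,0)]
P=o+S.apply(pts)
print(P); print('top',proj('top',P)); print('scene',proj('scene',P))
print('scene uphill z.1143',onz('scene',[(402,226),(411,240)],.1143))
print('piston top', onz('top',[(264,132)],.072),onz('scene',[(251,312)],.072), onz('top',[(264,143)],.072))
hm=-87.4;M=plateR(hm,0);c=np.array([.609,-.1935,0])
P=c+M.apply([(-.1,-.036,.213),(-.1,.036,.213),(-.112,-.017,.08),(-.112,.017,.08),(-.071,-.036,.18),(-.071,.036,.07)])
print('top',proj('top',P)); print('scene',proj('scene',P))
for s in (1,-1):
  T=toolR(M,40,s); g=np.array([*(c+M.apply([-.101,0,0]))[:2],.075]); p=g-T.apply([0,0,.0468]); print(s,p,T.as_euler('xyz',degrees=True)); print(rel(p-T.apply([0,0,.1]),T))
E
```

```text
[[0.4508 0.2432 0.1143]
 [0.4841 0.272  0.1143]
 [0.51   0.1749 0.0832]
 [0.5432 0.2037 0.0832]
 [0.5024 0.1836 0.0775]
 [0.5357 0.2124 0.0775]]
top [[182.9145 248.8119]
 [172.8899 236.6165]
 [210.7532 228.7266]
 [200.9481 217.0585]
 [207.9658 231.6159]
 [198.2115 219.9788]]
scene [[403.1995 224.0939]
 [412.442  237.679 ]
 [364.2923 242.1027]
 [372.3816 256.2129]
 [368.7267 242.8008]
 [376.8937 256.844 ]]
scene uphill z.1143 [[0.4579 0.2422 0.1143]
 [0.4923 0.2708 0.1143]]
piston top [[0.8008 0.0282 0.072 ]] [[0.7756 0.0275 0.072 ]] [[0.7667 0.0279 0.072 ]]
top [[309.2529 199.2576]
 [307.7192 171.6671]
 [301.8164 202.2681]
 [301.209  190.6668]
 [319.5662 201.3217]
 [314.808  184.4538]]
scene [[241.6206 180.4066]
 [226.3465 200.9783]
 [246.273  231.4499]
 [239.8287 241.3593]
 [230.7482 188.9674]
 [220.2213 245.1011]]
1 [ 0.6031 -0.0626  0.1109] [180.   40.   92.6]
[-0.722  -0.4201 -1.9868  0.5344  0.4013  0.1046]
-1 [ 0.6031 -0.0626  0.1109] [180.  -40.  -87.4]
[-0.3666  0.6302  1.011   0.5344  0.4013  0.1046]
```

```bash
python3 -m creep '[[-0.367,0.630,1.011,0.534,0.401,0.03,1],[-0.367,0.630,1.011,0.534,0.401,0.03,1],[-0.367,0.630,1.011,0.534,0.401,0.03,1],[-0.367,0.630,1.011,0.534,0.401,0.03,1],[-0.367,0.630,1.011,0.534,0.401,0.03,1],[-0.367,0.630,1.011,0.534,0.401,0.03,1],[-0.367,0.630,1.011,0.534,0.401,0.03,1],[-0.367,0.630,1.011,0.534,0.401,0.03,1],[-0.367,0.630,1.011,0.534,0.401,0.03,1],[-0.367,0.630,1.011,0.534,0.401,0.03,1],[-0.367,0.630,1.011,0.534,0.401,0.03,1],[-0.367,0.630,1.011,0.534,0.401,0.03,1]]'
cat >> h.py <<'E'
C=np.array([.609,-.1935,0]);M=plateR(-87.4,0)
E
python3 - <<'E'
from h import *
np.set_printoptions(precision=4,suppress=True)
print(ctrl.get_obs()['joint_pos'])
T=toolR(M); g=np.array([*(C+M.apply([-.101,0,0]))[:2],.075]); p=g-T.apply([0,0,.0468])
print(rel(p-T.apply([0,0,.1]),T))
E
```

```text
clock: 1.1
tool_pos: [0.5266, 0.1521, 0.2684]
orientation: [179.9, -40.1, -87.3]
force: [0.3, 0.1, -0.2]
opening: 0.0877
[ 50.2348  20.1311 -23.103   26.0827 -79.7846 -60.008 ]
[ 0.0012 -0.0009  0.0009  0.0656 -0.0668  0.1607]
```

```bash
python3 -m creep '[[0,0,0,0.066,-0.067,0.161,1],[0,0,0,0.066,-0.067,0.161,1],[0,0,0,0.066,-0.067,0.161,1],[0,0,0,0.066,-0.067,0.161,1],[0,0,0,0.066,-0.067,0.161,1],[0,0,0,0.066,-0.067,0.161,1]]'
python3 - <<'E'
from h import *
np.set_printoptions(precision=4,suppress=True)
o=ctrl.get_obs();print(o['joint_pos'])
s=ctrl.snapshot('scene');t=ctrl.snapshot('top')
cv2.imwrite('pics/s1.png',cv2.resize(s[120:300,130:330],None,fx=4,fy=4)[:600]);cv2.imwrite('pics/t1.png',cv2.resize(t[120:260,230:400],None,fx=4,fy=4))
T=toolR(M); g=np.array([*(C+M.apply([-.101,0,0]))[:2],.075]); p=g-T.apply([0,0,.0468])
print(rel(p,T))
R0=R.from_euler('xyz',o['orientation'],degrees=True)
tips=[o['tool_pos']+R0.apply([0,y,.066]) for y in(-.044,.044)]; print(tips,proj('scene',tips),proj('top',tips))
E
```

```text
clock: 1.6
tool_pos: [0.5989, -0.0015, 0.1859]
orientation: [179.7, -40.0, -87.5]
force: [-0.1, -0.2, 0.3]
opening: 0.0875
[ 32.507   24.6185 -31.8855  38.5863 -62.7174 -57.255 ]
[ 0.0021  0.0004 -0.0008 -0.0003 -0.0007  0.1005]
[array([ 0.6443, -0.0422,  0.1352]), array([ 0.5564, -0.0457,  0.1356])] [[248.9307 236.1169]
 [265.7498 209.9575]] [[287.9303 177.8529]
 [289.2546 209.3346]]
```

View pics/s1.png

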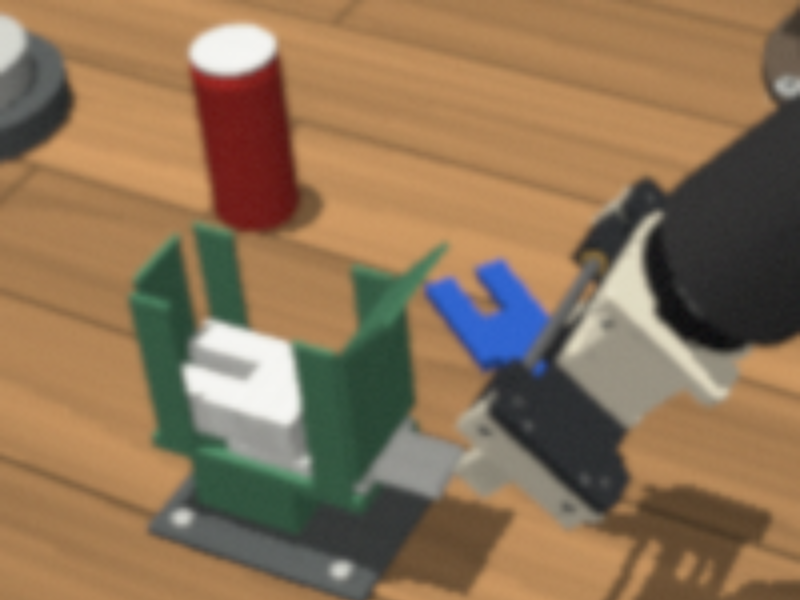

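View pics/t1.png

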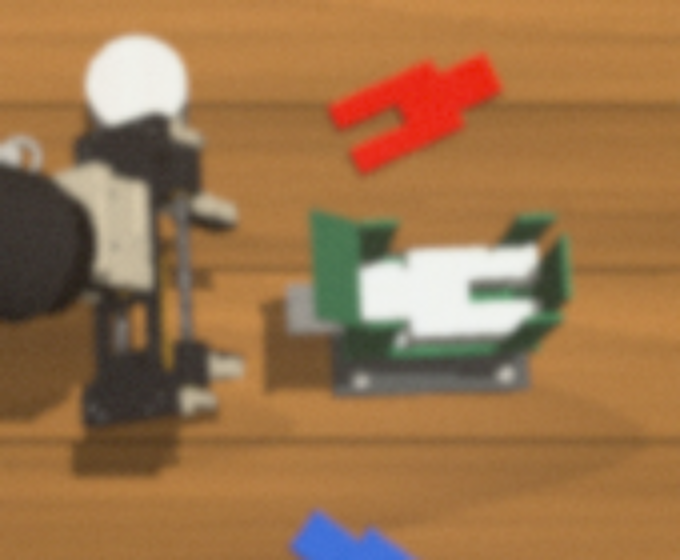

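The top view shows the jaws straddling the tab's line at about (285,177) and (290,212), with the tab end at (302,197). The hand leans away from the lip and the piston is clear. Advancing along the tool axis now.

```bash
python3 -m creep '[[0,0,0,0,0,0.03,1],[0,0,0,0,0,0.06,1],[0,0,0,0,0,0.085,1],[0,0,0,0,0,0.1,1],[0,0,0,0,0,0.1,1],[0,0,0,0,0,0.1,1]]'
python3 - <<'E'
from h import *
s=ctrl.snapshot('scene');t=ctrl.snapshot('top')
cv2.imwrite('pics/s2.png',cv2.resize(s[150:280,160:300],None,fx=4,fy=4));cv2.imwrite('pics/t2.png',cv2.resize(t[140:240,250:390],None,fx=5,fy=5))
o=ctrl.get_obs();R0=R.from_euler('xyz',o['orientation'],degrees=True)
print(o['force'],o['tool_pos']+R0.apply([0,0,.0468]))
E
```

```text
clock: 2.2
tool_pos: [0.603, -0.0607, 0.1122]
orientation: [-180.0, -40.0, -87.4]
force: [-0.1, 0.4, 0.7]
opening: 0.0875
[0.13935439 0.51223193 0.42214831] [ 0.60527286 -0.0898024   0.07715662]
```

View pics/s2.png

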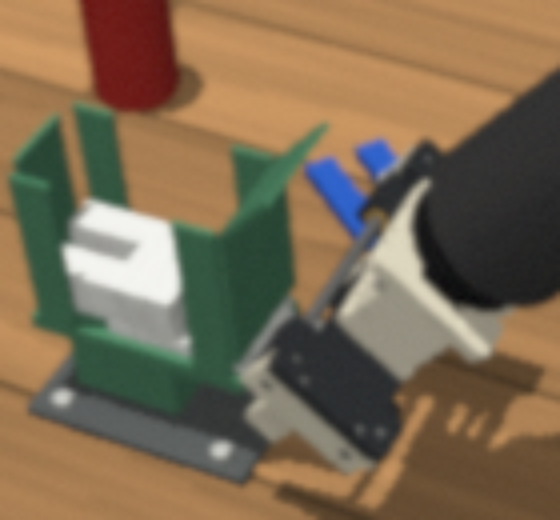

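View pics/t2.png

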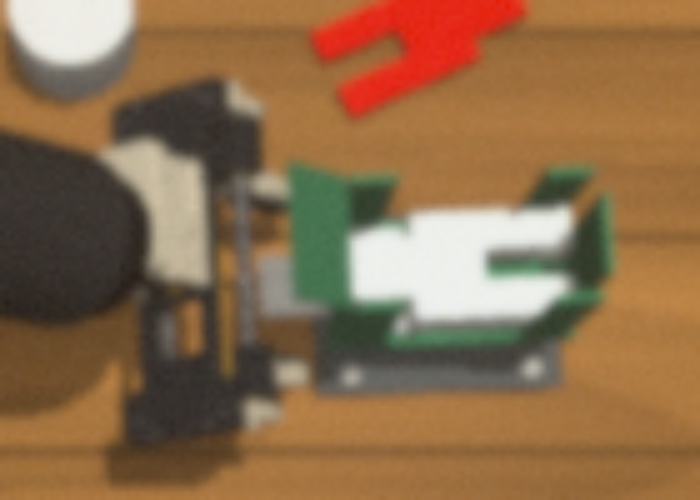

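Top view: both fingers sit beside the tab (tab end at crop x 258, tips at crop x 285 to 310), clear of the wall. I'll lower 2 mm and close.

```bash
python3 -m creep '[[0,0,0,-0.0013,0,0.0015,1],[0,0,0,-0.0013,0,0.0015,0.2],[0,0,0,-0.0013,0,0.0015,0.2],[0,0,0,-0.0013,0,0.0015,0.2],[0,0,0,-0.0013,0,0.0015,0.2],[0,0,0,-0.0013,0,0.0015,0.2],[0,0,0,-0.0013,0,0.0015,0.2],[0,0,0,-0.0013,0,0.0015,0.2]]'
```

```text
clock: 2.97
tool_pos: [0.6028, -0.0613, 0.11]
orientation: [-180.0, -39.9, -87.4]
force: [-0.9, -0.1, 0.1]
opening: 0.0464
```

```bash
python3 -m creep '[[0,0,0,0,0,0,0.2],[0,0,0,0,0,0,0.2],[0,0,0,0,0,0,0.2],[0,0,0,0,0,0,0.2],[0,0,0,0,0,0,0.2],[0,0,0,0,0,0,0.2],[0,0,0,0,0,0,0.2]]'
```

```text
clock: 3.55
tool_pos: [0.6027, -0.0613, 0.1099]
orientation: [-180.0, -39.9, -87.4]
force: [-2.0, 1.7, 0.2]
opening: 0.0335
```

Gripped: the opening is 33.5 mm on the 34 mm tab. Pulling the first part slowly.

```bash
python3 -m creep '[[0,0,0,-0.0038,0,-0.0032,0],[0,0,0,-0.0077,0,-0.0064,0],[0,0,0,-0.0115,0,-0.0096,0],[0,0,0,-0.0153,0,-0.0129,0],[0,0,0,-0.0192,0,-0.0161,0],[0,0,0,-0.023,0,-0.0193,0],[0,0,0,-0.0268,0,-0.0225,0],[0,0,0,-0.0306,0,-0.0257,0]]'
python3 - <<'E'
from h import *
s=ctrl.snapshot('scene');t=ctrl.snapshot('top')
cv2.imwrite('pics/s3.png',cv2.resize(s[150:280,160:300],None,fx=4,fy=4));cv2.imwrite('pics/t3.png',cv2.resize(t[140:240,250:390],None,fx=5,fy=5))
E
```

```text
clock: 4.22
tool_pos: [0.5999, -0.0226, 0.1099]
orientation: [179.9, -40.1, -87.4]
force: [1.2, -7.9, -2.3]
opening: 0.0336
```

View pics/s3.png

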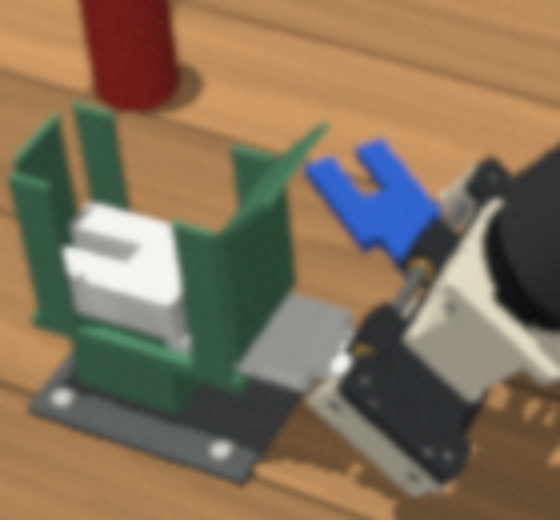

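View pics/t3.png

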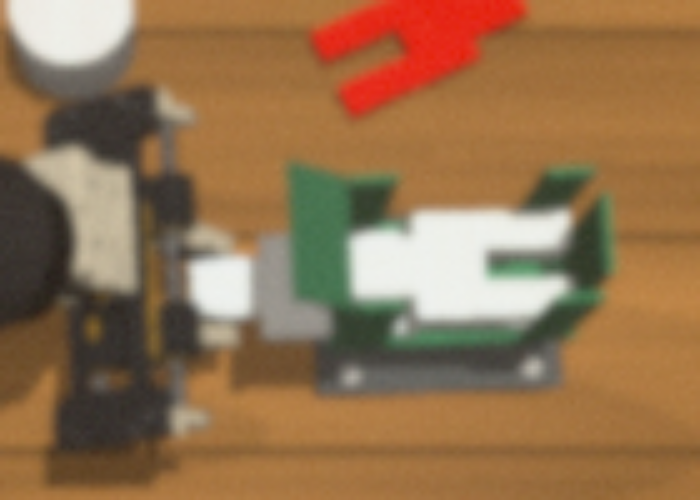

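The plate follows straight: tab end now at top-view (288,197), the wide shoulder out at (302,197), pull force 8 N. Continuing.

```bash
python3 -m creep '[[0,0,0,-0.0038,0,-0.0032,0],[0,0,0,-0.0077,0,-0.0064,0],[0,0,0,-0.0115,0,-0.0096,0],[0,0,0,-0.0153,0,-0.0129,0],[0,0,0,-0.0192,0,-0.0161,0],[0,0,0,-0.023,0,-0.0193,0],[0,0,0,-0.0268,0,-0.0225,0],[0,0,0,-0.0306,0,-0.0257,0],[0,0,0,-0.0383,0,-0.0321,0],[0,0,0,-0.0444,0,-0.0373,0],[0,0,0,-0.0521,0,-0.0437,0],[0,0,0,-0.0521,0,-0.0437,0]]'
python3 - <<'E'
from h import *
s=ctrl.snapshot('scene');t=ctrl.snapshot('top')
cv2.imwrite('pics/s4.png',cv2.resize(s[150:280,160:320],None,fx=4,fy=4));cv2.imwrite('pics/t4.png',cv2.resize(t[140:240,230:390],None,fx=5,fy=5))
E
```

```text
clock: 5.32
tool_pos: [0.5987, 0.0493, 0.1101]
orientation: [-179.9, -39.9, -87.3]
force: [0.7, 0.2, -0.9]
opening: 0.0337
```

View pics/s4.png

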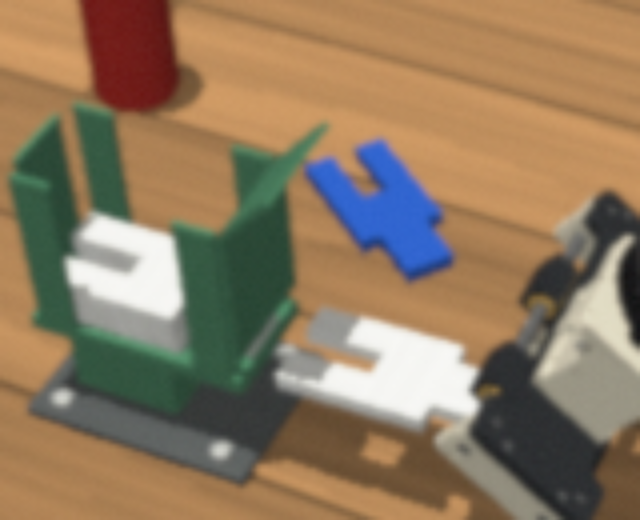

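View pics/t4.png

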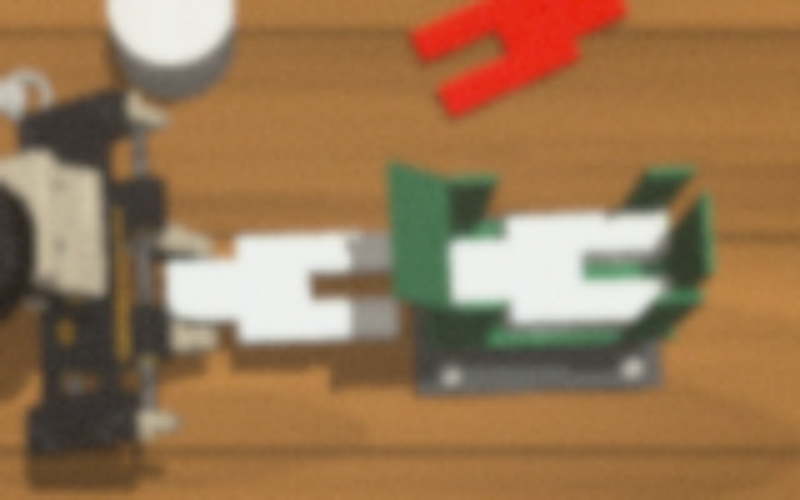

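The plate is clear: wide end at top-view (309,200), in front of the wall, and the stack has dropped. The lip overhangs the plate end, so I'll pull further before lifting.

```bash
python3 -m creep '[[0,0,0,-0.0077,0,-0.0064,0],[0,0,0,-0.0153,0,-0.0129,0],[0,0,0,-0.023,0,-0.0193,0],[0,0,0,-0.0306,0,-0.0257,0],[0,0,0,-0.0242,0,-0.0334,0],[0,0,0,-0.0113,0,-0.0487,0],[0,0,0,0.008,0,-0.0717,0],[0,0,0,0.0273,0,-0.0947,0],[0,0,0,0.04,0,-0.1097,0]]'
cat >> h.py <<'E'
O=np.array([.4807,.243,.105]);S=plateR(-49.1,25)
def tcp_for(plate_in_slope, gp=(-.0555,0,0), lean=40):
    T=toolR(S,lean); c=O+S.apply(plate_in_slope); return c+S.apply(gp)-T.apply([0,0,.0468]),T
E
python3 - <<'E'
from h import *
np.set_printoptions(precision=4,suppress=True)
print(ctrl.get_obs()['joint_pos'])
p,T=tcp_for([-.015,0,.075]); print(p,T.as_euler('xyz',degrees=True),rel(p,T))
E
```

```text
clock: 6.17
tool_pos: [0.5964, 0.087, 0.223]
orientation: [-179.9, -39.9, -87.5]
force: [0.6, 0.9, -1.7]
opening: 0.0337
[ 40.4206  24.6824 -24.3532  32.424  -71.1596 -56.9118]
[0.4517 0.2765 0.248 ] [180.  -15.  -49.1] [ 0.3084 -0.4182 -0.5981 -0.1342  0.1358 -0.145 ]
```

```bash
python3 -m creep '[[0.03,-0.042,-0.06,-0.013,0.014,-0.02,0],[0.062,-0.084,-0.12,-0.027,0.027,-0.04,0],[0.092,-0.125,-0.18,-0.04,0.041,-0.06,0],[0.123,-0.167,-0.24,-0.054,0.054,-0.075,0],[0.154,-0.209,-0.3,-0.067,0.068,-0.09,0],[0.185,-0.251,-0.36,-0.08,0.082,-0.105,0],[0.216,-0.293,-0.42,-0.094,0.095,-0.12,0],[0.247,-0.335,-0.48,-0.107,0.109,-0.13,0],[0.278,-0.376,-0.54,-0.121,0.122,-0.14,0],[0.308,-0.418,-0.598,-0.134,0.136,-0.145,0],[0.308,-0.418,-0.598,-0.134,0.136,-0.145,0],[0.308,-0.418,-0.598,-0.134,0.136,-0.145,0]]'
python3 - <<'E'
from h import *
np.set_printoptions(precision=4,suppress=True)
s=ctrl.snapshot('scene');t=ctrl.snapshot('top')
cv2.imwrite('pics/sf5.png',s);cv2.imwrite('pics/tf5.png',t)
def crop(im,x0,y0,w,h,k,n):
    c=cv2.resize(im[y0:y0+h,x0:x0+w],None,fx=k,fy=k,interpolation=cv2.INTER_CUBIC)
    for i in range(0,w,10): cv2.putText(c,str(x0+i),(i*k,8),0,.3,(0,255,255)); cv2.line(c,(i*k,10),(i*k,14),(0,255,255))
    for i in range(0,h,10): cv2.putText(c,str(y0+i),(0,i*k+4),0,.3,(0,255,255))
    cv2.imwrite('pics/'+n,c)
crop(s,330,190,110,100,6,'s5.png');crop(t,140,180,110,90,7,'t5.png')
o=ctrl.get_obs();R0=R.from_euler('xyz',o['orientation'],degrees=True);g=o['tool_pos']+R0.apply([0,0,.0468])
Rp=R0*toolR(R.identity()).inv();c=g-Rp.apply([-.0555,0,0])
P=c+Rp.apply([(.065,-.03,.005),(.065,.03,.005),(-.025,-.03,.005),(-.025,.03,.005)]);print(P,proj('scene',P),proj('top',P))
E
```

```text
clock: 7.17
tool_pos: [0.4506, 0.2759, 0.2459]
orientation: [179.9, -15.0, -49.1]
force: [0.7, 0.2, -2.2]
opening: 0.0335
[[0.5092 0.1624 0.154 ]
 [0.5546 0.2016 0.1539]
 [0.4559 0.2242 0.192 ]
 [0.5014 0.2634 0.1918]] [[362.4838 217.227 ]
 [374.0399 236.5527]
 [399.8806 196.8137]
 [413.1372 215.3991]] [[210.6744 225.5803]
 [196.4978 208.6676]
 [182.8857 244.3642]
 [168.2808 226.5506]]
```

View pics/s5.png

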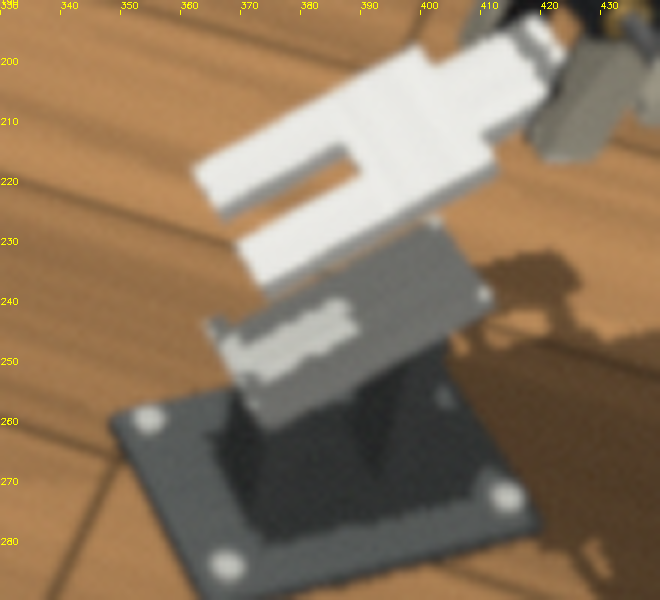

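View pics/t5.png

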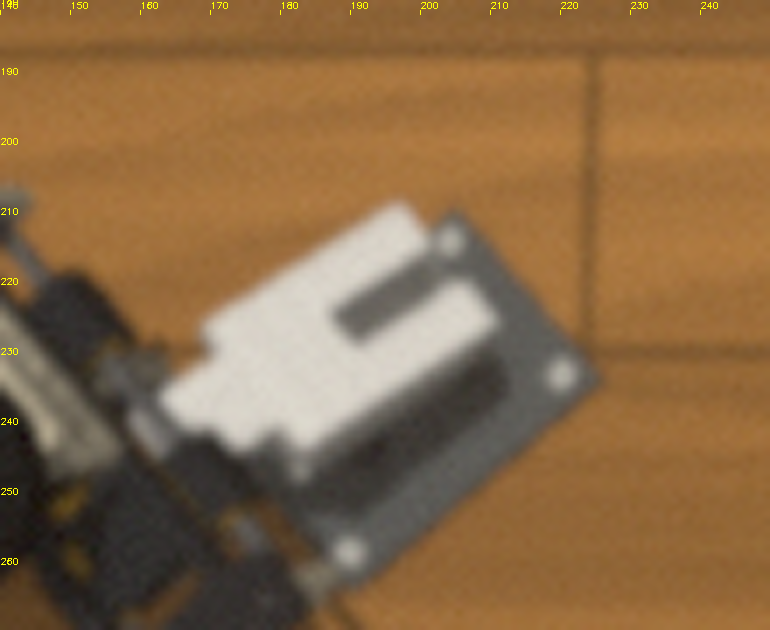

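View pics/sf5.png

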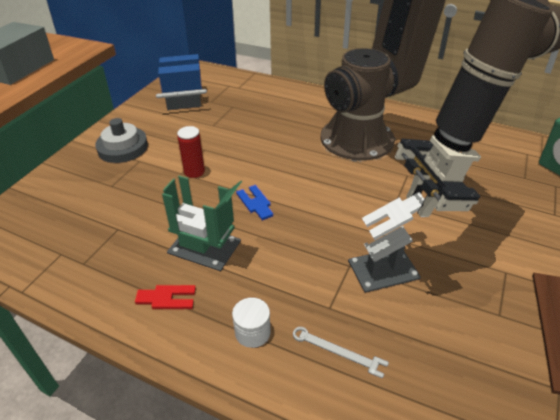

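The plate held in the grip matches the prediction to about 1 px in both views. Top corners are at (196,208), (210,225), (182,244) and (168,226); scene corners at (361,217), (374,238), (398,197) and (413,216). It sits above the rest, square to it. I'll lower along the face normal.

```bash
cat >> h.py <<'E'
def plate_est():
    o=ctrl.get_obs();R0=R.from_euler('xyz',o['orientation'],degrees=True);g=o['tool_pos']+R0.apply([0,0,.0468])
    Rp=R0*toolR(R.identity()).inv();c=g-Rp.apply([-.0555,0,0])
    return S.inv().apply(c-O),S.inv().apply(o['force']),(S.inv()*Rp).as_rotvec(degrees=True)
def s2t(d): return toolR(R.identity()).inv().apply(d)
E
python3 - <<'E'
from h import *
np.set_printoptions(precision=4,suppress=True)
p,f,w=plate_est();print(p,f,w); print(s2t(np.array([-.010,.001,.015])-p), s2t([.001,0,0]),s2t([0,0,.001]))
E
```

```text
[-0.0135 -0.0011  0.073 ] [ 1.0232 -0.219  -1.8772] [-0.0961 -0.0372 -0.1459]
[-0.0346 -0.0021  0.0466] [0.0008 0.     0.0006] [ 0.0006  0.     -0.0008]
```

```bash
python3 -m creep '[[0,0,0,-0.006,-0.0005,0.008,0],[0,0,0,-0.012,-0.001,0.016,0],[0,0,0,-0.018,-0.0015,0.024,0],[0,0,0,-0.024,-0.002,0.032,0],[0,0,0,-0.03,-0.002,0.04,0],[0,0,0,-0.0346,-0.002,0.0466,0],[0,0,0,-0.0346,-0.002,0.0466,0],[0,0,0,-0.0346,-0.002,0.0466,0]]'
python3 - <<'E'
from h import *
np.set_printoptions(precision=4,suppress=True)
s=ctrl.snapshot('scene');t=ctrl.snapshot('top')
def crop(im,x0,y0,w,h,k,n):
    c=cv2.resize(im[y0:y0+h,x0:x0+w],None,fx=k,fy=k,interpolation=cv2.INTER_CUBIC)
    for i in range(0,w,10): cv2.putText(c,str(x0+i),(i*k,8),0,.3,(0,255,255)); cv2.line(c,(i*k,10),(i*k,14),(0,255,255))
    for i in range(0,h,10): cv2.putText(c,str(y0+i),(0,i*k+4),0,.3,(0,255,255))
    cv2.imwrite('pics/'+n,c)
crop(s,330,190,110,100,6,'s6.png');crop(t,140,180,110,90,7,'t6.png')
print(*plate_est())
E
```

```text
clock: 7.93
tool_pos: [0.4386, 0.293, 0.1905]
orientation: [179.8, -15.0, -49.1]
force: [0.7, -0.7, -1.5]
opening: 0.034
[-0.0102  0.0012  0.0148] [ 0.7452  0.0645 -1.5259] [-0.0825  0.001  -0.0795]
```

View pics/s6.png

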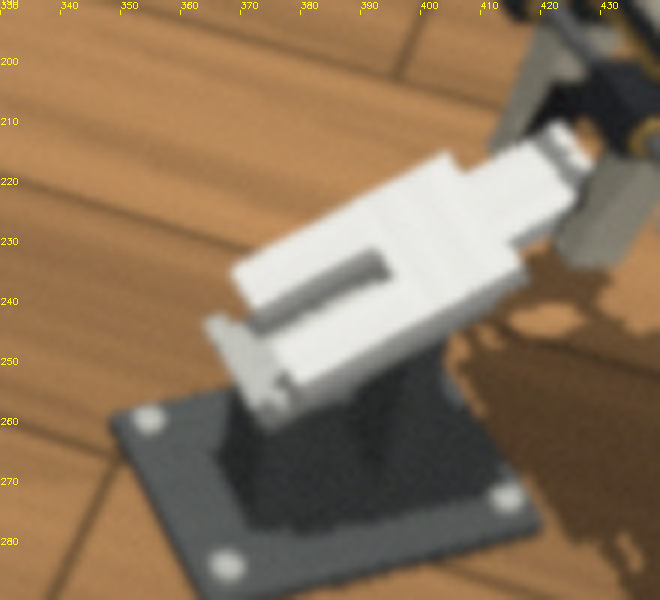

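View pics/t6.png

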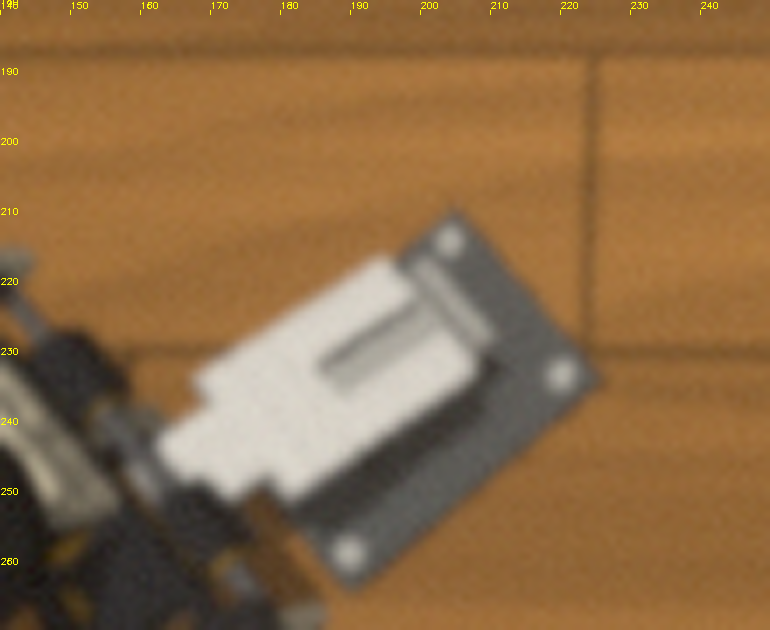

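Scene: the plate hangs just above the face, with its wide end (367,235)-(378,255) uphill of the stop (363,243)-(374,261). Top: wide end (194,216)-(208,232) against stop (198,220)-(207,231), aligned to within a few mm. Lowering in small steps and watching the force.

```bash
python3 -m creep '[[0,0,0,-0.0015,0.0005,0.002,0],[0,0,0,-0.003,0.001,0.0038,0],[0,0,0,-0.0045,0.001,0.0056,0],[0,0,0,-0.0045,0.001,0.0056,0],[0,0,0,-0.0045,0.001,0.0056,0]]'
python3 -c "
from h import *
print(*plate_est())"
python3 -m creep '[[0,0,0,-0.0006,0,0.0008,0],[0,0,0,-0.0006,0,0.0008,0],[0,0,0,-0.0006,0,0.0008,0]]'
python3 -c "
from h import *
print(*plate_est())"
```

```text
clock: 8.45
tool_pos: [0.4361, 0.2946, 0.1845]
orientation: [179.9, -15.0, -49.1]
force: [-0.7, 0.1, -2.8]
opening: 0.0333
[-0.00986329 -0.00016521  0.00733602] [ 0.6884214  -0.40203411 -2.7664984 ] [-0.10965466 -0.00220454 -0.09922897]
clock: 8.7
tool_pos: [0.4359, 0.295, 0.1836]
orientation: [179.9, -15.0, -49.1]
force: [-0.3, -0.6, -2.5]
opening: 0.0334
[-9.83876806e-03 -4.21763424e-05  6.39333763e-03] [ 1.27373758 -0.6617609  -2.13948346] [-0.09397004  0.00564738 -0.10060532]
```

```bash
for i in 1; do python3 -m creep '[[0,0,0,-0.0006,0,0.0008,0],[0,0,0,-0.0006,0,0.0008,0],[0,0,0,-0.0006,0,0.0008,0]]'; done
python3 -c "
from h import *
print(*plate_est())"
python3 -m creep '[[0,0,0,-0.0006,0,0.0008,0],[0,0,0,-0.0006,0,0.0008,0],[0,0,0,-0.0006,0,0.0008,0]]'
python3 -c "
from h import *
print(*plate_est())"
```

```text
clock: 8.95
tool_pos: [0.4357, 0.2953, 0.1827]
orientation: [179.9, -15.0, -49.1]
force: [-0.2, -0.4, -1.3]
opening: 0.0336
[-9.77047666e-03 -1.01390641e-05  5.44814131e-03] [ 0.69745474 -0.42736643 -1.07147021] [-0.09540239 -0.00318061 -0.09645998]
clock: 9.2
tool_pos: [0.4355, 0.2955, 0.1821]
orientation: [179.9, -15.0, -49.1]
force: [0.6, -0.7, 3.1]
opening: 0.0329
[-9.76086564e-03  6.22086917e-05  4.76277386e-03] [-0.54325483 -0.00337122  3.19395587] [-0.08764861 -0.01792258 -0.08815667]
```

Contact with the face at estimated z = 4.8 mm (nominal 5), normal force rising to about 5 N above free. Now sliding downhill to the stop.

```bash
python3 -m creep '[[0,0,0,0.001,0,0.0008,0],[0,0,0,0.002,0,0.0017,0],[0,0,0,0.003,0,0.0025,0],[0,0,0,0.004,0,0.0034,0],[0,0,0,0.005,0,0.0042,0],[0,0,0,0.005,0,0.0042,0]]'
python3 -c "
from h import *
print(*plate_est())"
python3 -m creep '[[0,0,0,0.0008,0,0.0006,0],[0,0,0,0.0015,0,0.0013,0],[0,0,0,0.0015,0,0.0013,0]]'
python3 -c "
from h import *
print(*plate_est())"
```

```text
clock: 9.7
tool_pos: [0.4397, 0.2912, 0.1793]
orientation: [179.9, -15.0, -49.1]
force: [1.8, -0.1, 5.6]
opening: 0.0334
[-0.0031511   0.00039616  0.00470704] [-1.27845901  1.28405884  5.59322352] [-6.20705259e-02  9.98851728e-05 -6.61072036e-02]
clock: 9.95
tool_pos: [0.4408, 0.2899, 0.1784]
orientation: [179.9, -15.0, -49.1]
force: [0.1, 1.2, 5.3]
opening: 0.0339
[-0.00122626  0.00036743  0.00466975] [-3.0162796   0.92110853  4.47970454] [-0.06427261 -0.00126808 -0.06874134]
```

```bash
python3 -m creep '[[0,0,0,0.0008,0,0.0006,0],[0,0,0,0.0012,0,0.001,0],[0,0,0,0.0012,0,0.001,0]]'
python3 -c "
from h import *
print(*plate_est())"
python3 -m creep '[[0,0,0,0.0008,0,0.0006,0],[0,0,0,0.0012,0,0.001,0],[0,0,0,0.0012,0,0.001,0]]'
python3 - <<'E'
from h import *
print(*plate_est())
s=ctrl.snapshot('scene');t=ctrl.snapshot('top')
def crop(im,x0,y0,w,h,k,n):
    c=cv2.resize(im[y0:y0+h,x0:x0+w],None,fx=k,fy=k,interpolation=cv2.INTER_CUBIC)
    for i in range(0,w,10): cv2.putText(c,str(x0+i),(i*k,8),0,.3,(0,255,255)); cv2.line(c,(i*k,10),(i*k,14),(0,255,255))
    for i in range(0,h,10): cv2.putText(c,str(y0+i),(0,i*k+4),0,.3,(0,255,255))
    cv2.imwrite('pics/'+n,c)
crop(s,330,190,110,100,6,'s7.png');crop(t,140,180,110,90,7,'t7.png')
E
```

```text
clock: 10.2
tool_pos: [0.4416, 0.289, 0.1779]
orientation: [179.9, -15.0, -49.1]
force: [-2.4, 1.4, 7.2]
opening: 0.0337
[-2.66477699e-05  4.45122615e-04  4.67665568e-03] [-5.36625784 -0.90410124  5.39865572] [-0.0491752  0.0203651 -0.0571906]
clock: 10.45
tool_pos: [0.4419, 0.2889, 0.1779]
orientation: [-180.0, -14.9, -49.1]
force: [-14.9, 5.0, 16.2]
opening: 0.0336
[0.00017805 0.00071026 0.00462839] [-19.08287062  -7.94059046   8.92555716] [ 0.01364097  0.10922367 -0.0148705 ]
```

View pics/s7.png

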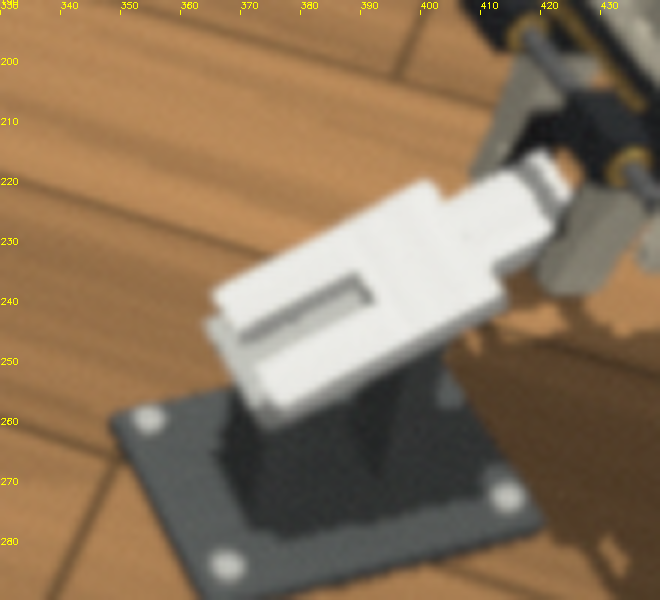

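View pics/t7.png

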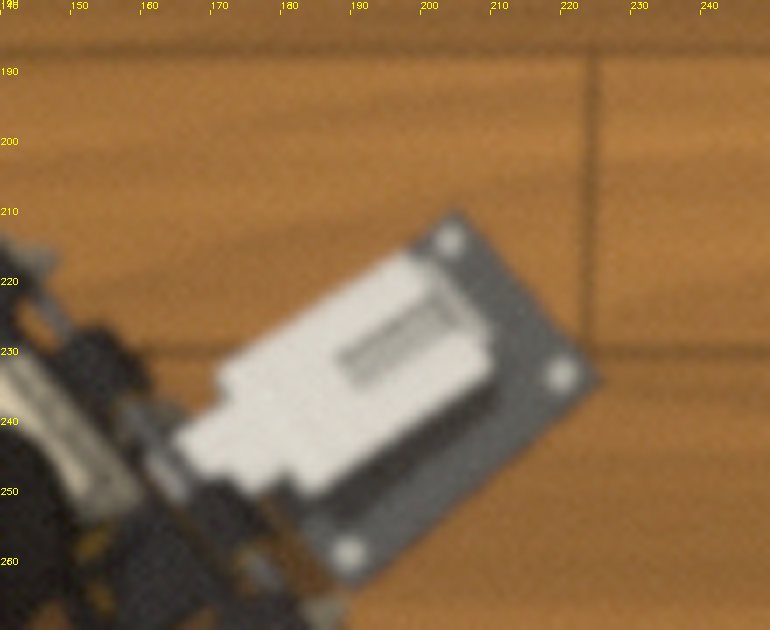

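The plate is against the stop (force about -19 N along the slope, estimated x ≈ 0). The top view shows the wide end (197,215)-(210,232) meeting the stop, and the scene view shows it flat. I'll relax the push, then open.

```bash
python3 -m creep '[[0,0,0,-0.0008,0,-0.0007,0],[0,0,0,-0.0008,0,-0.0007,0],[0,0,0,-0.0008,0,-0.0007,0]]'
python3 -c "
from h import *
print(*plate_est())"
python3 -m creep '[[0,0,0,0,0,0,0.45],[0,0,0,0,0,0,0.5],[0,0,0,0,0,0,0.6],[0,0,0,0,0,0,0.75],[0,0,0,0,0,0,0.75],[0,0,0,0,0,0,0.75],[0,0,0,0,0,0,0.75],[0,0,0,0,0,0,0.75]]'
python3 -c "
from h import *
print(*plate_est())"
```

```text
clock: 10.8
tool_pos: [0.4416, 0.289, 0.1779]
orientation: [179.9, -15.0, -49.1]
force: [-5.7, 2.1, 10.6]
opening: 0.0332
[5.16038186e-05 4.62802482e-04 4.65722815e-03] [-9.36715711 -2.94617713  7.37577793] [-0.04387505  0.03902962 -0.03708187]
clock: 11.47
tool_pos: [0.4416, 0.2882, 0.1772]
orientation: [179.9, -15.0, -49.1]
force: [-0.0, -0.9, -0.6]
opening: 0.0653
[ 0.00092091 -0.00016745  0.00434967] [ 0.85809153 -0.63750303 -0.23769334] [-0.10092658  0.00307869 -0.11079768]
```

```bash
python3 -m creep '[[0,0,0,0,0,-0.005,0.75],[0,0,0,0,0,-0.015,0.75],[0,0,0,0,0,-0.035,0.75],[0,0,0,0,0,-0.06,0.75],[0,0,0,0,0,-0.09,0.75],[0,0,0,0,0,-0.12,0.75],[0,0,0,0,0,-0.15,0.75],[0,0,0,-0.06,0,-0.16,0.75],[0,0,0,-0.06,0,-0.16,0.75]]'
python3 - <<'E'
from h import *
np.set_printoptions(precision=4,suppress=True)
s=ctrl.snapshot('scene');t=ctrl.snapshot('top')
def crop(im,x0,y0,w,h,k,n):
    c=cv2.resize(im[y0:y0+h,x0:x0+w],None,fx=k,fy=k,interpolation=cv2.INTER_CUBIC)
    for i in range(0,w,10): cv2.putText(c,str(x0+i),(i*k,8),0,.3,(0,255,255)); cv2.line(c,(i*k,10),(i*k,14),(0,255,255))
    for i in range(0,h,10): cv2.putText(c,str(y0+i),(0,i*k+4),0,.3,(0,255,255))
    cv2.imwrite('pics/'+n,c)
cv2.imwrite('pics/sf8.png',s)
crop(s,330,190,110,100,6,'s8.png');crop(t,140,180,110,90,7,'t8.png')
P=O+S.apply([(.065,-.03,.01),(.065,.03,.01),(-.025,-.03,.01),(-.025,.03,.01),(-.065,-.017,.01),(-.065,.017,.01)]);print(proj('scene',P),proj('top',P))
E
```

```text
clock: 12.22
tool_pos: [0.376, 0.3657, 0.3187]
orientation: [-179.9, -14.8, -49.2]
force: [0.4, 0.8, -1.2]
opening: 0.0657
[[366.2115 238.0376]
 [377.3906 257.236 ]
 [401.9186 218.6153]
 [414.6376 237.1552]
 [420.7037 213.7196]
 [428.2971 224.0487]] [[210.1546 232.3184]
 [196.7518 216.3407]
 [184.0691 250.3182]
 [170.2787 233.5403]
 [168.7114 255.0797]
 [160.7967 245.3567]]
```

View pics/s8.png

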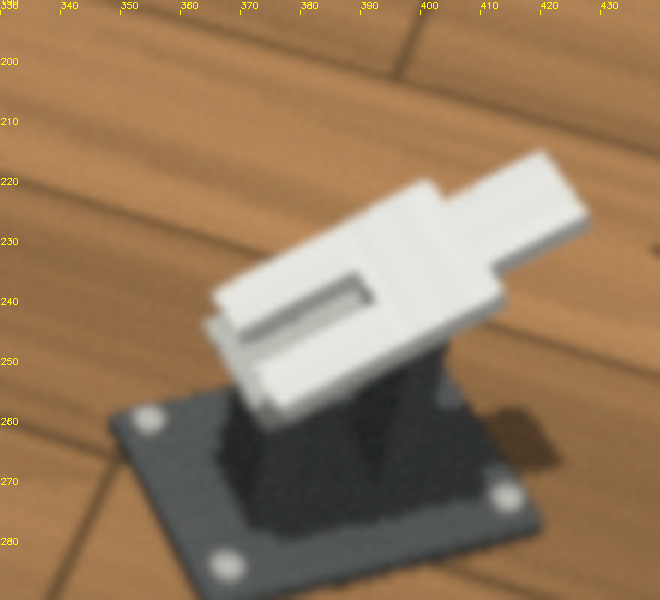

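View pics/t8.png

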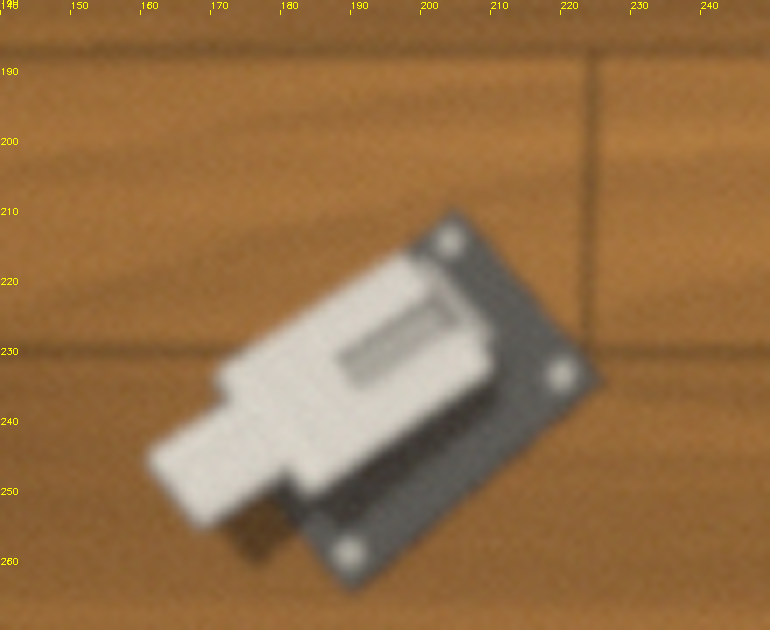

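View pics/sf8.png

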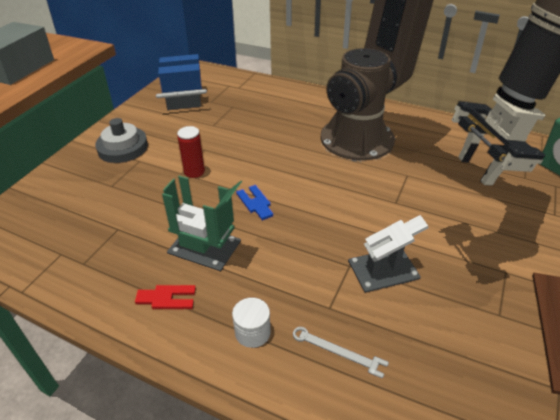

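The plate lies flat on the rest against the stop, tab uphill. Observed corners (top (197,215), (210,232), (184,250), (170,234); tab (161,245), (168,255)) match the nominal seated pose to about 1 px. The stack is in the magazine, the bystanders haven't moved and the arm is clear. Handing in.

```bash
python3 -c "
from plant import ctrl
o=ctrl.get_obs();print(o['clock'],abs(o['qvel']).max(),o['force']);print(ctrl.close_job())"
```

```text
12.3167 2.3502941082546323 [-0.87383794 -0.45730799 -0.61771179]
the job is handed in; nothing more can be done
None
```

I handed the job in at 12.3 s. The lowest shim plate is on the filing rest, flat and square, slotted end against the foot stop and tab uphill. I let it go only after it was seated. No verdict was reported.

- **Pull:** I gripped the tab across its 34 mm width with the tool leaning 40° and pulled the plate straight out. The force was about 8 N partway through. In the pictures, the other three plates dropped and stayed in the magazine.
- **Placing:** I lowered the plate until it touched the face, at an estimated height of 4.8 mm for its centre (nominal 5 mm). I then slid it downhill until the stop pushed back with about 19 N, at an estimated x of about 0, eased the push and opened the jaws.
- **Last pictures:** In the top view, the plate's corners match the correct seated position to about 1 px (roughly 3 mm). The piston, oilcan and wrench look unmoved, and the robot touches nothing.
- **Disagreements:**
  - The scene camera put the empty rest's upper edge 6–8 mm away from where the top camera did, probably because of how I picked the edges.
  - One comparison in the top view also suggested the plate was 2–3 mm off the centreline, within the 10 mm allowed.
  - I relied on the top view and on feeling for contact. The seated plate then matched in the scene view too, to about 1–2 px.

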